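# Half-open lamp shutter on a mounted sample

## Task

Stand the sample cassette upright on the narrow raised ledge in front of the lamp, centred and with its window square to the lamp, and let go of it; keep the lamp's sprung shutter shut until then. Then slide the shutter by its tab to half open, never much past half, and finish still holding it there with the gripper's fingers: it springs shut if released. Leave the other things on the bench where they are.

Things in the scene. Friction and masses are not known exactly. Their poses are not given: they have to be found in the camera images.
- lamp: Lamp unit, fixed: base plate 270 x 180 x 10 mm with a grey housing (top 115 mm above the bench) spanning own x -98 to +47 and y -90 to +90 mm. Origin on the bench under the housing; x points out of its window, away from the robot (yaw within 0.3 rad), y left, z up. The window in the +x face is 70 mm wide, centred at y = -35 mm, 73 mm up.
- ledge_top (a point): Centre of the top face of the narrow aluminium ledge in front of the lamp window, at lamp x = 135, y = -35 mm, 50 mm above the bench; axes as the lamp's. Flat, no rim, 28 mm (x) by 60 mm (y), 8 mm thick on a smaller foot. About 75 mm clear between it and the lamp.
- shutter (a joint): Shutter travel in m: 0 shut, 0.070 fully open, half open 0.035. It grows as the shutter slides along the lamp's +y. The spring pulls it shut with 3 N at 0, rising evenly by 1.5 N per 10 mm (about 8 N at half, 13.5 N fully open). No latch.
- tab_top (a point): Centre of the top of the shutter's black upright tab, 162 mm above the bench; axes as the lamp's; moves with the shutter. Tab 30 mm (x) by 14 mm (y), 40 mm tall, on a flat carriage (top 122 mm up) sliding on the housing top. At lamp x = 10 mm; y = -35 mm when shut, 0 at half open. A dark blade 78 mm wide hangs from the carriage, covering the window when shut.
- half_mark (a point): Middle of the longest of three thin white ribs on the lamp housing's top, between the tab's track and the robot: lamp x = -34, y = 0 mm, 117 mm above the bench. The tab stands level with it (same lamp y) at half open; the shorter ribs at y = -35 and +35 mm mark shut and fully open.
- cassette: Sample cassette, loose, 0.1 kg: upright white plastic frame 24 mm thick (own x), 50 wide (y), 64 tall. Glazed window 28 mm wide through its thickness 10 to 36 mm up; grip the solid bar above it (36 to 64 mm). Origin at the centre of its underside, z up; both faces alike. Starts upright on the bench, yaw up to 0.7 rad, in one of three places left of the lamp.
- jar: Bystander: small round jar, 48 mm across, 60 mm tall, in one of the same three places; origin under its centre.
- tipbox: Bystander: grey box with white top, 60 x 42 x 54 mm, in one of the same three places; origin under its centre.
- tuberack: Bystander: black rack with orange-capped tubes, 86 x 124 mm, 51 mm tall, beyond the lamp unit; origin under its centre.
- bottle: Bystander: bottle 64 mm across, 130 mm tall, right of the lamp; origin under its centre.
- wellplate: Bystander: flat white plate 128 x 86 x 14 mm, to the right; origin under its centre.
- pipette: Bystander: hand pipette about 260 mm long, 23 mm high, lying at the far left; origin under its middle.
Not all that is in view belongs to the job. Leave any orange look-alike of the cassette alone.

How it is judged:
By the outcome, as a careful person would: the job done as asked, in the order asked, and still so for the second after the job is handed in, while the arm keeps its last pose, push and grip.
It also fails if it takes over 48 s, if anything falls off the work surface, if the arm or the gripper's body presses on something with over 40 N, if the wrist force passes 120 N, or if a joint passes its speed limit or range.

## Robot

A 6-joint arm with a two-finger parallel gripper is mounted at the origin on the work surface. World frame = base frame: x ahead of the robot, y to its left, z up, the work surface at z = 0. Lengths are in m, angles in rad, forces in N, time in s.
With the tool pointing down it reaches from about 0.25 to 0.775 m from the base axis. Payload 4 kg.
Tool frame: the origin (TCP) lies at the very end of the fingers, on their centre line; the grasp point (between the pads) lies 19 mm behind it (ctrl.tcp_to_grasp is the distance from the TCP to the grasp point, in m); z points along the fingers, y is the line along which they close (so a half turn about z gives the same grasp; the last joint's range is limited). The gripper opens to 94 mm and grips with 3 to 60 N. Pads are 16 mm wide; open, the fingers measure 119 mm over their backs; the gripper's body (75 mm by 177 mm) begins 78 mm behind the grasp point.
Start: joints at [-1.36, 0.087, 1.371, -0, 1.684, -0.103], TCP at [0.17, -0.523, 0.206] pointing down, gripper open.
Joint ranges: [-3.1, 3.1], [-0.76, 2.03], [0.27, 2.55], [-1.08, 4.22], [0.17, 2.65], [-2.57, 2.57]. Speed limits (rad/s): [2.79, 2.79, 3.14, 3.14, 3.14, 3.14].

## Interface

Orientations are given as a unit quaternion [x, y, z, w].
In Python, from plant import ctrl gives the robot as it stands. The module is installed in compiled form; this text tells all that it offers.
- The arm moves only by the tool arm_command, never from a script. Its argument "commands" is a list of rows, each an object of numbers: "tx", "ty", "tz": the shift along the tool's x, y, z normalised to -1 to 1, where 1 is 3 cm; "spin": the turn about the tool's z normalised to -1 to 1, where 1 is 0.12 rad; "claw": the gripper's target within -1 to 1 (shut at 1, half-way at 0, fully open at -1). In form: [{"tx": .., "ty": .., "tz": .., "spin": .., "claw": ..}, ...]. A call has 1 to 20 rows; each row shifts and turns the commanded pose from where the row before left it, along the tool's axes as they then stand; what a row does not reach is not made up. A row lasts 1/10 s, in which the tool goes at most 50 mm and 8.59 degrees, less where a joint would pass 70% of its speed; a pose out of reach is approached as far as the arm can. A call with a number of a shift or a turn outside -1 to 1 is refused whole. A call with a gripper value outside its range is refused whole. The fingers move at their own pace and stop on an object; "force" is the grip in N (left out, the last holds). Time passes only in rows, so rows that do not move let the fingers close. It gives the time, the measured TCP pose, the force, the opening and the grip force at its end, in the units of the state.
- ctrl.observe(): the state, without advancing time (a new reading comes with each control period).
- ctrl.capture(name): name is "side" or "top" or "wrist"; returns a dict with "image" (384x512x3 uint8, red, green, blue), "depth" (384x512 float32, m along the optical axis (not along the pixel's ray), 0 where there is no reading), "fov_y" (degrees; the focal length in pixels is half the picture's height over the tangent of half this angle, whatever the lens; pixels are square), "cx", "cy" (the principal point, pixels), "T" (4x4, takes a point from camera to world coordinates); the wrist camera has in their place "hand_eye" (4x4, takes a point from camera to tool coordinates, whose origin is the TCP and whose axes are the flange's). Camera axes: x right, y up, looking along -z (the intrinsics and any distortion apply to the point x, -y, -z); pixel columns grow to the right and rows downward; lengths in m; the calibration is good to about 2 mm. A picture is of the moment at which its call begins: read the wrist's pose just before it.
- ctrl.close_job(): hands the job in; it is judged then, once.
The state is a dict: "time_s": time; "joints": joint angles; "joint_velocities": joint speeds; "joint_torque": joint torques, N m; "position": TCP position; "orientation": TCP orientation; "force": force on the tool from outside, world axes, zero at the start; "wrist_torque": the same for the moment, N m; "opening": opening from 0.0 (shut) to 1.0 (fully open); "grasp_force": force on a finger pad.
Only numpy, scipy, OpenCV 4.12 (cv2) and the standard library are available. Lean on these libraries where they do the work, as an engineer would, in place of code of your own. Each camera call takes 0.05 s, during which the arm holds its last target. There are 200 camera calls.

## Working session

There is one attempt and no reset: what is moved stays moved. The work goes in short steps, Python scripts to look and compute and a tool call to move; the robot and the scene stay as the last step left them, time stands still between calls to the robot, and variables do not carry over. Pictures are saved under pics/ and viewed, at most 10 in all, crops included, and the job is handed in when it is done.

Besides the shell and the picture viewer there is one more tool, called after "Emit:" as a command line: name --argument value ..., lists and objects as JSON in quotes. arm_command: Moves the arm, as the interface text tells. Its arguments: {"type":"object","properties":{"commands":{"type":"array"},"force":{"type":"number"}},"required":["commands"]}

```bash
mkdir -p pics
cat > h.py <<'E'
import numpy as np, cv2, pickle
from plant import ctrl
def snap(n,f):
    c=ctrl.capture(n); pickle.dump(c,open(f'pics/{f}.pkl','wb')); cv2.imwrite(f'pics/{f}.png',cv2.cvtColor(c['image'],cv2.COLOR_RGB2BGR)); return c
def load(f): return pickle.load(open(f'pics/{f}.pkl','rb'))
def cloud(c,T=None):
    T=c['T'] if T is None else T
    f=192/np.tan(np.radians(c['fov_y'])/2); v,u=np.mgrid[:384,:512]; d=c['depth']
    p=np.stack([(u-c['cx'])/f*d,-(v-c['cy'])/f*d,-d],-1)
    return p@T[:3,:3].T+T[:3,3]
def ray(c,u,v,z,T=None):
    T=c['T'] if T is None else T
    f=192/np.tan(np.radians(c['fov_y'])/2)
    d=T[:3,:3]@np.array([(u-c['cx'])/f,-(v-c['cy'])/f,-1]); o=T[:3,3]
    return o+d*(z-o[2])/d[2]
E
python3 - <<'E'
from h import *
a=snap('top','top0');b=snap('side','side0')
for c in(a,b):print({k:(v if k not in('image','depth') else 0) for k,v in c.items()})
i=np.vstack([cv2.imread('pics/top0.png'),cv2.imread('pics/side0.png')])
cv2.imwrite('pics/both0.png',np.hstack([cv2.imread('pics/top0.png'),cv2.imread('pics/side0.png')])[:, :] if 0 else cv2.resize(i,None,fx=.78,fy=.78))
print(ctrl.observe())
E
```

```text
{'image': 0, 'depth': 0, 'fov_y': 43.32206555816685, 'cx': 256.9092251376354, 'cy': 190.4251641334614, 'T': array([[ 1.39064530e-02,  9.81071407e-01, -1.93146329e-01,
         3.06445192e-01],
       [-9.99901355e-01,  1.40256015e-02, -7.50542826e-04,
        -7.16668838e-02],
       [ 1.97265734e-03,  1.93137714e-01,  9.81169675e-01,
         1.49553216e+00],
       [ 0.00000000e+00,  0.00000000e+00,  0.00000000e+00,
         1.00000000e+00]])}
{'image': 0, 'depth': 0, 'fov_y': 54.55275978179279, 'cx': 256.72564790802005, 'cy': 201.97677937990142, 'T': array([[ 0.78348104,  0.46225121, -0.41530865,  0.17954464],
       [-0.62139839,  0.5877769 , -0.51805632, -0.61366495],
       [ 0.00463667,  0.66395944,  0.74775422,  0.89212683],
       [ 0.        ,  0.        ,  0.        ,  1.        ]])}
{'time_s': 0.1, 'joints': array([-1.36009078e+00,  8.78712865e-02,  1.37203594e+00, -8.01769963e-06,
        1.68361255e+00, -1.03103686e-01]), 'joint_velocities': array([-0.00048792, -0.00140829, -0.00356517,  0.00147498,  0.00093942,
       -0.00011046]), 'joint_torque': array([ 1.76423488e-03, -3.41251695e+01, -3.03302014e+01,  7.20249675e-02,
        3.04647465e-02, -1.03638311e-04]), 'position': array([ 0.16966716, -0.52267551,  0.20446067]), 'orientation': array([ 9.87715316e-01,  1.56261084e-01, -5.57936271e-05, -9.61954842e-04]), 'force': array([ 0.23848298, -0.31855226, -0.14178339]), 'wrist_torque': array([0.02160315, 0.0280329 , 0.03556973]), 'grasp_force': 0.0, 'opening': 1.0009265460335441}
```

View pics/top0.png

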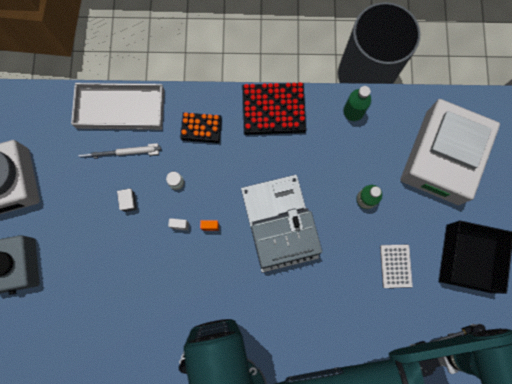

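View pics/side0.png

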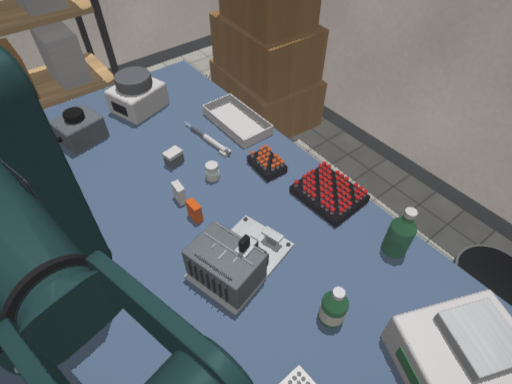

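In the top view, three small things could be the cassette: the white block at (177,224), the orange one at (209,225), and the grey/white box at (125,200). The jar is at (175,181). The white upright block at (177,224), or side (179,192), fits the description. The orange one is the look-alike and the other is the tipbox. I'll confirm this in an enlarged crop and measure.

Run:
```python
from h import *
a=load('top0');b=load('side0')
A=cv2.imread('pics/top0.png')[150:285,105:335];B=cv2.imread('pics/side0.png')[135:315,140:310]
cv2.imwrite('pics/crop0.png',np.hstack([cv2.resize(A,(460,270),interpolation=2),cv2.resize(B,(255,270),interpolation=2)]))
def top(c,u0,u1,v0,v1,z0,z1,n,f=lambda i:i.min(-1)>-1):
    P=cloud(c);m=np.zeros((384,512),bool);m[v0:v1,u0:u1]=1
    m&=(P[...,2]>z0)&(P[...,2]<z1)&f(c['image'].astype(int))
    q=P[m]; r=cv2.minAreaRect((q[:,:2]*1000).astype(np.float32))
    print(n,len(q),'z',np.median(q[:,2]).round(4),'rect mm',np.round(r[0],1),np.round(r[1],1),round(r[2],1))
w=lambda i:i.min(-1)>150
top(a,160,192,212,236,.05,.08,'cass top')
top(b,165,192,176,206,.055,.08,'cass side')
top(a,196,222,215,236,.05,.08,'orange')
top(a,240,325,170,275,.107,.119,'housing top')
top(b,180,275,215,310,.107,.119,'housing side')
top(a,240,325,170,275,.135,.18,'tab top')
top(b,230,260,225,260,.15,.18,'tab side')
top(a,270,300,180,200,.04,.06,'ledge top')
top(b,255,290,220,255,.042,.06,'ledge side')
top(a,240,325,170,275,.004,.02,'plate top')
```

```text
cass top 145 z 0.0639 rect mm [486.7 167.8] [50.9 24.9] 88.4
cass side 158 z 0.0638 rect mm [486.5 132.3] [126.7  25. ] 85.7
orange 136 z 0.0641 rect mm [483.   73.5] [22.5 48.5] 1.1
housing top 2259 z 0.1149 rect mm [ 443.3 -154.5] [148.7 180.5] 15.0
housing side 2826 z 0.1152 rect mm [ 446.7 -154.5] [146.6 180.6] 14.7
tab top 70 z 0.161 rect mm [ 484.3 -179.6] [30. 15.] 14.0
tab side 86 z 0.1611 rect mm [ 487. -181.] [31.1 13.8] 12.1
ledge top 185 z 0.0496 rect mm [ 605.1 -147.7] [28.5 59.9] 14.0
ledge side 199 z 0.0503 rect mm [ 607.6 -148. ] [29.6 60.7] 16.0
plate top 2369 z 0.0093 rect mm [ 504.6 -150.4] [325.1 263.2] 0.8
```

View pics/crop0.png

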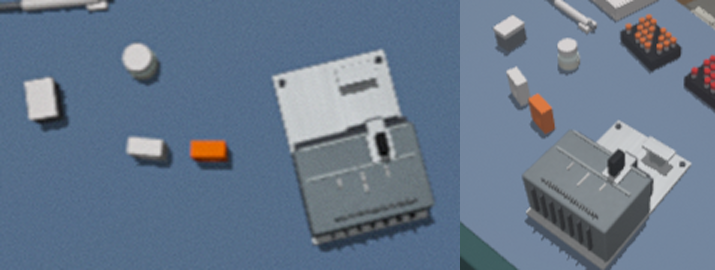

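The crop confirms it. The white upright frame with the thin profile is at crop (146,148), the orange look-alike is to its right at (208,150), and the tipbox and jar are separate. The lamp yaw is about 0.26 rad. The cassette is at (0.487, 0.168) with yaw about -0.03.

I'll lift first, then spin so the fingers close along the cassette's thickness.

Emit:
arm_command --commands '[{"tx": 0,"ty": 0,"tz": -0.9,"spin": 0,"claw": -1},{"tx": 0,"ty": 0,"tz": -0.9,"spin": 0,"claw": -1},{"tx": 0,"ty": 0,"tz": 0,"spin": -0.93,"claw": -1},{"tx": 0,"ty": 0,"tz": 0,"spin": -0.93,"claw": -1},{"tx": 0,"ty": 0,"tz": 0,"spin": -0.93,"claw": -1},{"tx": 0,"ty": 0,"tz": 0,"spin": -0.93,"claw": -1},{"tx": 0,"ty": 0,"tz": 0,"spin": -0.93,"claw": -1},{"tx": 0,"ty": 0,"tz": 0,"spin": -0.93,"claw": -1},{"tx": 0,"ty": 0,"tz": 0,"spin": -0.93,"claw": -1},{"tx": 0,"ty": 0,"tz": 0,"spin": -0.93,"claw": -1},{"tx": 0,"ty": 0,"tz": 0,"spin": -0.93,"claw": -1},{"tx": 0,"ty": 0,"tz": 0,"spin": -0.93,"claw": -1},{"tx": 0,"ty": 0,"tz": 0,"spin": -0.93,"claw": -1}]'

```text
time_s: 1.4
position: [0.1697, -0.5229, 0.2588]
orientation: [0.716, 0.698, 0.0, -0.001]
force: [-0.3, 0.5, 0.5]
opening: 0.998
grasp_force: 0.0
```

Emit:
arm_command --commands '[{"tx": 0.97,"ty": 0.41,"tz": 0,"spin": 0,"claw": -1},{"tx": 0.97,"ty": 0.41,"tz": 0,"spin": 0,"claw": -1},{"tx": 0.97,"ty": 0.41,"tz": 0,"spin": 0,"claw": -1},{"tx": 0.97,"ty": 0.41,"tz": 0,"spin": 0,"claw": -1},{"tx": 0.97,"ty": 0.41,"tz": 0,"spin": 0,"claw": -1},{"tx": 0.97,"ty": 0.41,"tz": 0,"spin": 0,"claw": -1},{"tx": 0.97,"ty": 0.41,"tz": 0,"spin": 0,"claw": -1},{"tx": 0.97,"ty": 0.41,"tz": 0,"spin": 0,"claw": -1},{"tx": 0.97,"ty": 0.41,"tz": 0,"spin": 0,"claw": -1},{"tx": 0.97,"ty": 0.41,"tz": 0,"spin": 0,"claw": -1},{"tx": 0.97,"ty": 0.41,"tz": 0,"spin": 0,"claw": -1},{"tx": 0.97,"ty": 0.41,"tz": 0,"spin": 0,"claw": -1},{"tx": 0.97,"ty": 0.41,"tz": 0,"spin": 0,"claw": -1},{"tx": 0.97,"ty": 0.41,"tz": 0,"spin": 0,"claw": -1},{"tx": 0.97,"ty": 0.41,"tz": 0,"spin": 0,"claw": -1},{"tx": 0.97,"ty": 0.41,"tz": 0,"spin": 0,"claw": -1},{"tx": 0.97,"ty": 0.41,"tz": 0,"spin": 0,"claw": -1},{"tx": 0.97,"ty": 0.41,"tz": 0,"spin": 0,"claw": -1},{"tx": 0.97,"ty": 0.41,"tz": 0,"spin": 0,"claw": -1},{"tx": 0.97,"ty": 0.41,"tz": 0,"spin": 0,"claw": -1}]'

```text
time_s: 3.4
position: [0.4329, 0.0527, 0.259]
orientation: [0.717, 0.697, -0.0, -0.0]
force: [0.6, -0.7, 0.9]
opening: 1.002
grasp_force: 0.0
```

```bash
cat >> h.py <<'E'
from scipy.spatial.transform import Rotation as R
def pose():
    s=ctrl.observe();T=np.eye(4);T[:3,:3]=R.from_quat(s['orientation']).as_matrix();T[:3,3]=s['position'];return T,s
def togo(x,y,z,ya):
    "shift in tool axes (units of 3 cm) and spin (units of .12 rad) to reach TCP x,y,z with tool y axis at world angle ya"
    T,s=pose();d=T[:3,:3].T@(np.array([x,y,z])-T[:3,3])/.03
    a=np.arctan2(T[1,1],T[0,1]);e=(ya-a+np.pi)%(2*np.pi)-np.pi
    print('t',s['time_s'],'pos',s['position'].round(4),'yang',a.round(4),'tilt',T[:3,2].round(4),'F',s['force'].round(1),'op',round(s['opening'],3),'gf',s['grasp_force'])
    print('togo tx ty tz',d.round(2),'spin',round(-e/.12,2))
E
python3 -c "
from h import *
togo(.487,.168,.22,-.028)"
```

```text
t 3.4 pos [0.4329 0.0527 0.259 ] yang -0.0291 tilt [-7.e-04 -2.e-04 -1.e+00] F [ 0.6 -0.7  0.9] op 1.002 gf 0.0
togo tx ty tz [3.89 1.69 1.3 ] spin -0.01
```

Emit:
arm_command --commands '[{"tx": 0.97,"ty": 0.42,"tz": 0.3,"spin": 0,"claw": -1},{"tx": 0.97,"ty": 0.42,"tz": 0.3,"spin": 0,"claw": -1},{"tx": 0.97,"ty": 0.42,"tz": 0.35,"spin": 0,"claw": -1},{"tx": 0.97,"ty": 0.42,"tz": 0.35,"spin": 0,"claw": -1},{"tx": 0,"ty": 0,"tz": 0,"spin": 0,"claw": -1}]'

```text
time_s: 3.9
position: [0.486, 0.1686, 0.2172]
orientation: [0.716, 0.698, -0.002, -0.002]
force: [-0.6, 0.1, -0.9]
opening: 0.997
grasp_force: 0.0
```

Run:
```python
from h import *
T,s=pose();c=snap('wrist','w1');W=T@c['hand_eye'];np.save('pics/w1T.npy',W)
P=cloud(c,W)
i=c['image'].astype(int)
m=(P[...,2]>.05)&(P[...,2]<.08)&(abs(P[...,0]-.487)<.06)&(abs(P[...,1]-.168)<.045)&(c['depth']>0)&(i.min(-1)>90)
q=P[m];print(len(q),np.median(q[:,2]),cv2.minAreaRect((q[:,:2]*1000).astype(np.float32)),W[:3,3])
togo(.487,.168,.03,-.028)
```

```text
760 0.06383423071931466 ((488.9923095703125, 167.93116760253906), (50.39396286010742, 24.003114700317383), 85.37620544433594) [0.48905011 0.24218653 0.3963453 ]
t 3.95 pos [0.4859 0.1671 0.2183] yang -0.0268 tilt [-0.0043 -0.0013 -1.    ] F [-0.9 -0.1  0.2] op 1.001 gf 0.0
togo tx ty tz [0.04 0.06 6.28] spin 0.01
```

View pics/w1.png

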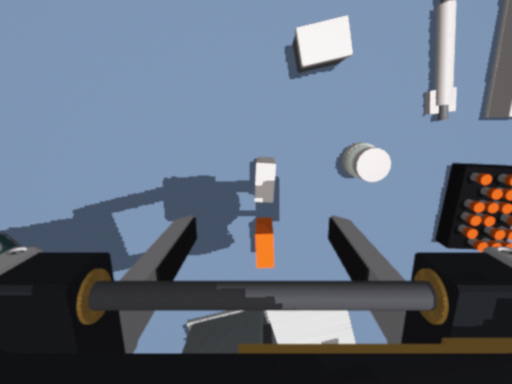

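The wrist view shows the white cassette at (265,180) between the fingers' lines, and the orange one at (264,243), clear of the fingers' path. Going down and gripping.

Emit:
arm_command --commands '[{"tx": 0.02,"ty": 0.06,"tz": 0.76,"spin": 0.25,"claw": -1},{"tx": 0,"ty": 0,"tz": 0.76,"spin": 0,"claw": -1},{"tx": 0,"ty": 0,"tz": 0.76,"spin": 0,"claw": -1},{"tx": 0,"ty": 0,"tz": 0.76,"spin": 0,"claw": -1},{"tx": 0,"ty": 0,"tz": 0.76,"spin": 0,"claw": -1},{"tx": 0,"ty": 0,"tz": 0.76,"spin": 0,"claw": -1},{"tx": 0,"ty": 0,"tz": 0.76,"spin": 0,"claw": -1},{"tx": 0,"ty": 0,"tz": 0.76,"spin": 0,"claw": -1},{"tx": 0,"ty": 0,"tz": 0,"spin": 0,"claw": -1},{"tx": 0,"ty": 0,"tz": 0,"spin": 0,"claw": -1}]'

```text
time_s: 4.95
position: [0.4884, 0.166, 0.0387]
orientation: [0.728, 0.685, -0.0, 0.0]
force: [-0.6, -1.0, 1.4]
opening: 0.999
grasp_force: 0.0
```

```bash
python3 -c "
from h import *
togo(.488,.168,.034,-.06)"
```

```text
t 4.95 pos [0.4884 0.166  0.0387] yang -0.0604 tilt [ 1.e-04 -4.e-04 -1.e+00] F [-0.6 -1.   1.4] op 0.999 gf 0.0
togo tx ty tz [ 0.07 -0.02  0.16] spin -0.0
```

Emit:
arm_command --commands '[{"tx": 0.07,"ty": 0,"tz": 0.14,"spin": 0,"claw": -0.3},{"tx": 0,"ty": 0,"tz": 0,"spin": 0,"claw": 0.3},{"tx": 0,"ty": 0,"tz": 0,"spin": 0,"claw": 0.6},{"tx": 0,"ty": 0,"tz": 0,"spin": 0,"claw": 1},{"tx": 0,"ty": 0,"tz": 0,"spin": 0,"claw": 1},{"tx": 0,"ty": 0,"tz": 0,"spin": 0,"claw": 1},{"tx": 0,"ty": 0,"tz": 0,"spin": 0,"claw": 1},{"tx": 0,"ty": 0,"tz": 0,"spin": 0,"claw": 1}]' --force 20

```text
time_s: 5.75
position: [0.4885, 0.1689, 0.0338]
orientation: [0.728, 0.686, -0.0, 0.0]
force: [0.7, -0.4, -0.7]
opening: 0.355
grasp_force: 0.0
```

```bash
python3 -c "
from h import *
togo(.488,.168,.23,-.06)"
```

```text
t 5.75 pos [0.4885 0.1689 0.0338] yang -0.0594 tilt [-0.e+00 -1.e-04 -1.e+00] F [ 0.7 -0.4 -0.7] op 0.355 gf 0.0
togo tx ty tz [-0.03 -0.02 -6.54] spin 0.01
```

Emit:
arm_command --commands '[{"tx": 0,"ty": 0,"tz": 0,"spin": 0,"claw": 1},{"tx": 0,"ty": 0,"tz": 0,"spin": 0,"claw": 1},{"tx": 0,"ty": 0,"tz": 0,"spin": 0,"claw": 1},{"tx": 0,"ty": 0,"tz": 0,"spin": 0,"claw": 1},{"tx": 0,"ty": 0,"tz": 0,"spin": 0,"claw": 1},{"tx": 0,"ty": 0,"tz": 0,"spin": 0,"claw": 1}]'

```text
time_s: 6.35
position: [0.4885, 0.1689, 0.0338]
orientation: [0.728, 0.686, -0.0, 0.0]
force: [0.2, 0.4, 0.6]
opening: 0.252
grasp_force: 19.9
```

Emit:
arm_command --commands '[{"tx": 0,"ty": 0,"tz": -0.4,"spin": 0,"claw": 1},{"tx": 0,"ty": 0,"tz": -0.8,"spin": 0,"claw": 1},{"tx": 0,"ty": 0,"tz": -0.8,"spin": 0,"claw": 1},{"tx": 0,"ty": 0,"tz": -0.8,"spin": 0,"claw": 1},{"tx": 0,"ty": 0,"tz": -0.8,"spin": 0,"claw": 1},{"tx": 0,"ty": 0,"tz": -0.8,"spin": 0,"claw": 1},{"tx": 0,"ty": 0,"tz": -0.8,"spin": 0,"claw": 1},{"tx": 0,"ty": 0,"tz": -0.8,"spin": 0,"claw": 1},{"tx": 0,"ty": 0,"tz": -0.4,"spin": 0,"claw": 1},{"tx": 0,"ty": 0,"tz": 0,"spin": -0.9,"claw": 1},{"tx": 0,"ty": 0,"tz": 0,"spin": -0.9,"claw": 1},{"tx": 0,"ty": 0,"tz": 0,"spin": -0.9,"claw": 1},{"tx": 0,"ty": 0,"tz": 0,"spin": 0,"claw": 1},{"tx": 0,"ty": 0,"tz": 0,"spin": 0,"claw": 1}]'

```text
time_s: 7.75
position: [0.4883, 0.1688, 0.2257]
orientation: [0.609, 0.794, -0.0, -0.0]
force: [0.2, 0.2, -0.1]
opening: 0.253
grasp_force: 19.9
```

Run:
```python
from h import *
togo(.606,-.148,.22,.26)
c=snap('top','top1');b=snap('side','side1')
T,s=pose();w=snap('wrist','w2')
A=cv2.imread('pics/w2.png');B=cv2.imread('pics/side1.png')[60:260,80:300]
cv2.imwrite('pics/v2.png',np.hstack([cv2.resize(A,(400,300)),cv2.resize(B,(330,300))]))
```

```text
t 7.75 pos [0.4883 0.1688 0.2257] yang 0.2624 tilt [-5.e-04 -2.e-04 -1.e+00] F [ 0.2  0.2 -0.1] op 0.253 gf 19.906160831451416
togo tx ty tz [-11.22   1.05   0.19] spin 0.02
```

View pics/v2.png

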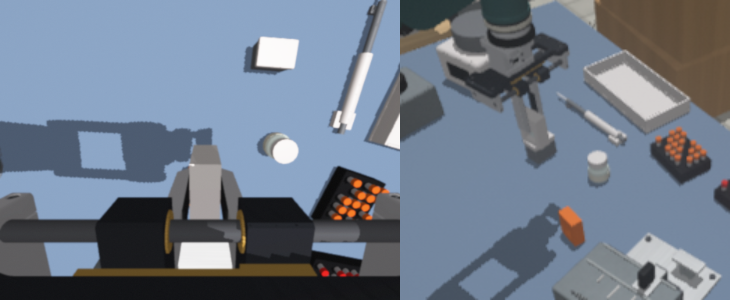

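The wrist view shows the cassette upright in the fingers, with the side view agreeing and the orange one untouched. Moving across above the ledge.

Emit:
arm_command --commands '[{"tx": -0.5,"ty": 0.05,"tz": 0,"spin": 0,"claw": 1},{"tx": -0.8,"ty": 0.075,"tz": 0,"spin": 0,"claw": 1},{"tx": -0.8,"ty": 0.075,"tz": 0,"spin": 0,"claw": 1},{"tx": -0.8,"ty": 0.075,"tz": 0,"spin": 0,"claw": 1},{"tx": -0.8,"ty": 0.075,"tz": 0,"spin": 0,"claw": 1},{"tx": -0.8,"ty": 0.075,"tz": 0,"spin": 0,"claw": 1},{"tx": -0.8,"ty": 0.075,"tz": 0,"spin": 0,"claw": 1},{"tx": -0.8,"ty": 0.075,"tz": 0,"spin": 0,"claw": 1},{"tx": -0.8,"ty": 0.075,"tz": 0,"spin": 0,"claw": 1},{"tx": -0.8,"ty": 0.075,"tz": 0,"spin": 0,"claw": 1},{"tx": -0.8,"ty": 0.075,"tz": 0,"spin": 0,"claw": 1},{"tx": -0.8,"ty": 0.075,"tz": 0,"spin": 0,"claw": 1},{"tx": -0.8,"ty": 0.075,"tz": 0,"spin": 0,"claw": 1},{"tx": -0.8,"ty": 0.075,"tz": 0,"spin": 0,"claw": 1},{"tx": -0.4,"ty": 0.04,"tz": 0,"spin": 0,"claw": 1},{"tx": 0,"ty": 0,"tz": 0,"spin": 0,"claw": 1},{"tx": 0,"ty": 0,"tz": 0,"spin": 0,"claw": 1}]'

```text
time_s: 9.6
position: [0.6077, -0.1498, 0.2257]
orientation: [0.608, 0.794, 0.0, -0.0]
force: [-0.1, 0.0, -0.0]
opening: 0.251
grasp_force: 19.9
```

Run:
```python
from h import *
togo(.606,-.148,.14,.26)
T,s=pose();c=snap('wrist','w3');W=T@c['hand_eye'];np.save('pics/w3T.npy',W);print(W.round(3),c['fov_y'],c['cx'],c['cy'])
t=snap('side','side3');P=cloud(c,W)
for n,q in (('wrist',P),('side',cloud(t))):
  for nm,z0,z1,r in(('ledge',.044,.056,.06),('tab',.15,.17,0),):
    ctr=(.606,-.148) if r else (.486,-.180)
    m=(q[...,2]>z0)&(q[...,2]<z1)&(np.hypot(q[...,0]-ctr[0],q[...,1]-ctr[1])<.05)
    if m.sum()>5:
        k=q[m];print(n,nm,m.sum(),np.median(k[:,2]),cv2.minAreaRect((k[:,:2]*1000).astype(np.float32)),np.argwhere(m).mean(0))
```

```text
t 9.6 pos [ 0.6077 -0.1498  0.2257] yang 0.2642 tilt [-6.e-04  7.e-04 -1.e+00] F [-0.1  0.  -0. ] op 0.251 gf 19.906246662139893
togo tx ty tz [ 0.07 -0.04  2.86] spin 0.04
[[ 0.965 -0.253 -0.064  0.589]
 [ 0.261  0.935  0.242 -0.079]
 [-0.001 -0.251  0.968  0.405]
 [ 0.     0.     0.     1.   ]] 70.96133591101652 262.01070584339266 191.82312376329378
wrist ledge 648 0.049836267312559995 ((605.1549072265625, -138.03396606445312), (27.838363647460938, 40.3130989074707), 14.4354887008667) [169.09104938 262.03240741]
wrist tab 569 0.16150437651050065 ((486.80010986328125, -178.4995880126953), (30.40326690673828, 13.597321510314941), 13.4385347366333) [197.35325132 132.05623902]
side ledge 194 0.05032337445310153 ((607.1832275390625, -148.65859985351562), (28.753108978271484, 59.84610366821289), 15.229405403137207) [233.6443299  271.96907216]
side tab 89 0.16093460105854807 ((486.7515869140625, -180.40313720703125), (30.7441463470459, 13.963300704956055), 13.641362190246582) [239.91011236 243.4494382 ]
```

View pics/w3.png

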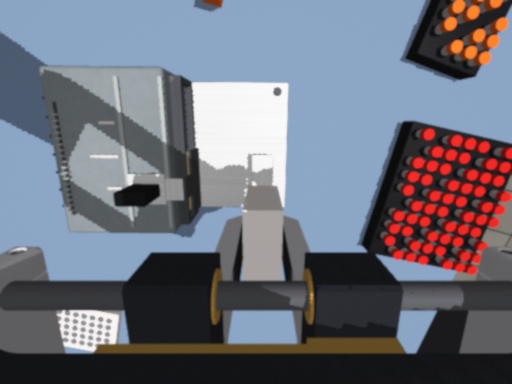

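The wrist view shows the cassette at (262,220) held just over the ledge, whose free end is at (262,165). The shutter tab is at (138,194) and shut. Next I'll check the in-hand offset.

Run:
```python
from h import *
c=load('w3');P=cloud(c,c['hand_eye'])*1000  # tool frame
for v in range(186,262,8):
    r=P[v,236:292]; m=c['depth'][v,236:292]>0
    u=np.arange(236,292)
    k=(abs(r[:,1])<12.5)&m
    print(v,'x',np.median(r[k,0]).round(1),'z',np.median(r[k,2]).round(1),'y',r[k,1].min().round(1),r[k,1].max().round(1), 'n',k.sum())
m=(P[...,0]>20)&(P[...,0]<32)&(P[...,2]>-28)&(P[...,2]<32)&(abs(P[...,1])<16)
q=P[m];print(m.sum(),np.median(q,0)); A=np.c_[q[:,1:],np.ones(len(q))];print(np.linalg.lstsq(A,q[:,0],rcond=None)[0], q[:,1].min(),q[:,1].max())
```

```text
186 x 24.0 z 29.5 y -11.0 12.2 n 30
194 x 24.0 z 5.0 y -11.0 12.2 n 33
202 x 24.0 z -14.5 y -10.5 12.4 n 37
210 x 23.9 z -30.3 y -10.7 11.9 n 40
218 x 18.8 z -30.1 y -10.9 12.0 n 40
226 x 13.9 z -30.1 y -11.0 12.1 n 40
234 x 8.7 z -30.0 y -12.2 12.1 n 42
242 x 3.6 z -30.3 y -12.0 12.3 n 43
250 x -1.7 z -30.1 y -12.2 12.5 n 46
258 x -6.9 z -30.3 y -12.4 12.5 n 48
813 [24.01097944  0.92437133 -5.06931927]
[-1.32129669e-02  7.60121121e-04  2.40164730e+01] -11.104058247672544 12.89536510059913
```

Emit:
arm_command --commands '[{"tx": 0.1,"ty": 0,"tz": 0.3,"spin": 0.04,"claw": 1},{"tx": 0,"ty": 0,"tz": 0.6,"spin": 0,"claw": 1},{"tx": 0,"ty": 0,"tz": 0.6,"spin": 0,"claw": 1},{"tx": 0,"ty": 0,"tz": 0.6,"spin": 0,"claw": 1},{"tx": 0,"ty": 0,"tz": 0.6,"spin": 0,"claw": 1},{"tx": 0,"ty": 0,"tz": 0.6,"spin": 0,"claw": 1},{"tx": 0,"ty": 0,"tz": 0.6,"spin": 0,"claw": 1},{"tx": 0,"ty": 0,"tz": 0.5,"spin": 0,"claw": 1},{"tx": 0,"ty": 0,"tz": 0.2,"spin": 0,"claw": 1},{"tx": 0,"ty": 0,"tz": 0,"spin": 0,"claw": 1},{"tx": 0,"ty": 0,"tz": 0,"spin": 0,"claw": 1}]'

```text
time_s: 10.8
position: [0.6077, -0.1471, 0.0887]
orientation: [0.609, 0.793, 0.0, 0.001]
force: [0.1, -0.2, -0.5]
opening: 0.259
grasp_force: 19.9
```

Run:
```python
from h import *
togo(.607,-.147,.084,.259)
T,s=pose();c=snap('wrist','w4');P=cloud(c,c['hand_eye'])*1000;Q=P/1000@T[:3,:3].T+T[:3,3]
m=(Q[...,2]>.042)&(Q[...,2]<.056)&(abs(P[...,0]-20)<45)&(abs(P[...,1])<30)
q=P[m];print(m.sum(),cv2.minAreaRect(q[:,:2].astype(np.float32)),'xmax',np.percentile(q[:,0],98),'y',np.percentile(q[:,1],[2,98]))
m=(P[...,2]>-28)&(P[...,2]<20)&(P[...,0]>18)&(P[...,0]<30)&(abs(P[...,1])<16)
q=P[m];print('face x',np.median(q[:,0]),q[:,1].min(),q[:,1].max())
A=cv2.imread('pics/w4.png')[100:300,170:370];b=snap('side','side4');B=cv2.imread('pics/side4.png')[170:320,190:340]
cv2.imwrite('pics/v4.png',np.hstack([cv2.resize(A,(390,390)),cv2.resize(B,(390,390))]))
```

```text
t 10.8 pos [ 0.6077 -0.1471  0.0887] yang 0.26 tilt [ 1.3e-03 -5.0e-04 -1.0e+00] F [ 0.1 -0.2 -0.5] op 0.259 gf 19.90625649690628
togo tx ty tz [ 0.01 -0.02  0.16] spin 0.01
345 ((21.023279190063477, -0.1952953338623047), (17.127105712890625, 27.637441635131836), 0.1183030903339386) xmax 29.5175281539236 y [-13.97854262  13.45253495]
face x 24.01154839357274 -11.195048325247496 12.877695066798815
```

View pics/v4.png

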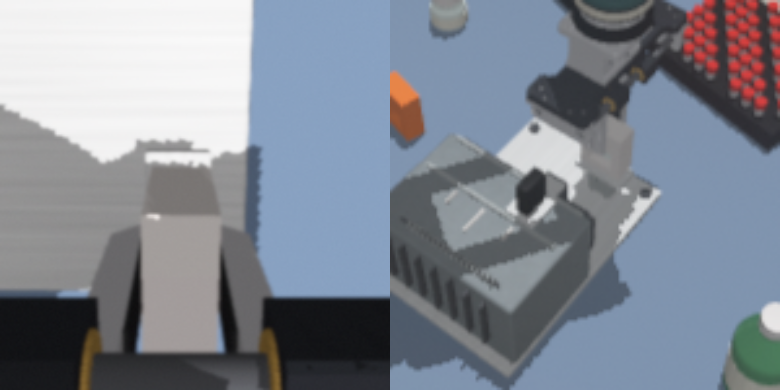

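The left half shows the cassette (crop (180,190)) above the ledge with its edges parallel. The right half shows it in front of the lamp window with the tab shut. It's within 1 mm of centre, so I'll lower the last 5 mm.

Emit:
arm_command --commands '[{"tx": 0.02,"ty": -0.02,"tz": 0.06,"spin": 0,"claw": 1},{"tx": 0,"ty": 0,"tz": 0.06,"spin": 0,"claw": 1},{"tx": 0,"ty": 0,"tz": 0.03,"spin": 0,"claw": 1},{"tx": 0,"ty": 0,"tz": 0,"spin": 0,"claw": 1},{"tx": 0,"ty": 0,"tz": 0,"spin": 0,"claw": 1}]'

```text
time_s: 11.4
position: [0.6067, -0.1467, 0.0839]
orientation: [0.61, 0.793, 0.0, 0.0]
force: [-0.8, -0.2, 1.4]
opening: 0.255
grasp_force: 19.9
```

Emit:
arm_command --commands '[{"tx": 0,"ty": 0,"tz": 0.02,"spin": 0,"claw": 1},{"tx": 0,"ty": 0,"tz": 0,"spin": 0,"claw": 1},{"tx": 0,"ty": 0,"tz": 0,"spin": 0,"claw": 1}]'

```text
time_s: 11.7
position: [0.6067, -0.1468, 0.0838]
orientation: [0.61, 0.793, 0.0, 0.0]
force: [-1.9, 1.8, 5.6]
opening: 0.253
grasp_force: 19.9
```

Emit:
arm_command --commands '[{"tx": 0,"ty": 0,"tz": 0,"spin": 0,"claw": 0.4},{"tx": 0,"ty": 0,"tz": 0,"spin": 0,"claw": 0.3},{"tx": 0,"ty": 0,"tz": 0,"spin": 0,"claw": 0.2},{"tx": 0,"ty": 0,"tz": 0,"spin": 0,"claw": 0},{"tx": 0,"ty": 0,"tz": 0,"spin": 0,"claw": -0.2},{"tx": 0,"ty": 0,"tz": 0,"spin": 0,"claw": -0.2},{"tx": 0,"ty": 0,"tz": 0,"spin": 0,"claw": -0.2},{"tx": 0,"ty": 0,"tz": 0,"spin": 0,"claw": -0.2}]'

```text
time_s: 12.5
position: [0.6065, -0.1467, 0.0828]
orientation: [0.61, 0.793, -0.0, 0.0]
force: [0.4, 0.2, -0.7]
opening: 0.598
grasp_force: 0.0
```

Emit:
arm_command --commands '[{"tx": 0,"ty": 0,"tz": -0.3,"spin": 0,"claw": -0.2},{"tx": 0,"ty": 0,"tz": -0.7,"spin": 0,"claw": -0.2},{"tx": 0,"ty": 0,"tz": -0.8,"spin": 0,"claw": -0.2},{"tx": 0,"ty": 0,"tz": -0.8,"spin": 0,"claw": -0.2},{"tx": 0,"ty": 0,"tz": -0.8,"spin": 0,"claw": -0.2},{"tx": 0,"ty": 0,"tz": -0.8,"spin": 0,"claw": -0.2},{"tx": 0,"ty": 0,"tz": -0.8,"spin": 0,"claw": -0.2},{"tx": 0,"ty": 0,"tz": -0.3,"spin": 0,"claw": -0.2},{"tx": 0,"ty": 0,"tz": 0,"spin": 0,"claw": -0.2},{"tx": 0,"ty": 0,"tz": 0,"spin": 0,"claw": -0.2}]'

```text
time_s: 13.5
position: [0.6062, -0.1466, 0.2408]
orientation: [0.61, 0.793, -0.0, -0.001]
force: [-0.2, -0.2, -0.9]
opening: 0.6
grasp_force: 0.0
```

```bash
cat > chk.py <<'E'
from h import *
import sys
T,s=pose();c=snap('wrist','w'+sys.argv[1]);b=snap('side','s'+sys.argv[1])
R0=np.array([[np.cos(.259),np.sin(.259)],[-np.sin(.259),np.cos(.259)]])
def r(n,q,z0,z1,ctr,rad):
    m=(q[...,2]>z0)&(q[...,2]<z1)&(np.hypot(q[...,0]-ctr[0],q[...,1]-ctr[1])<rad)
    if m.sum()<6: print(n,'none');return
    k=q[m][:,:2]*1000;k=(k@R0.T).astype(np.float32);a=cv2.minAreaRect(k)  # lamp-aligned axes
    print(n,m.sum(),np.round(a[0],1),np.round(a[1],1),round(a[2],1),'x',np.percentile(k[:,0],[1,99]).round(1),'y',np.percentile(k[:,1],[1,99]).round(1))
for n,q in(('wrist',cloud(c,T@c['hand_eye'])),('side',cloud(b))):
    r(n+' cass top',q,.105,.122,(.607,-.148),.045)
    r(n+' ledge',q,.044,.056,(.607,-.148),.045)
    r(n+' tab',q,.152,.17,(.486,-.175),.06)
E
python3 - <<'E'
from h import *
togo(.486,-.18,.22,.259-np.pi/2)
E
python3 chk.py 5
```

```text
t 13.5 pos [ 0.6062 -0.1466  0.2408] yang 0.2598 tilt [-1.2e-03  3.0e-04 -1.0e+00] F [-0.2 -0.2 -0.9] op 0.6 gf 0.0
togo tx ty tz [-0.05 -4.16  0.7 ] spin 13.1
wrist cass top 887 [ 549.7 -298.2] [50.5 23.6] 89.7 x [537.8 561.3] y [-322.9 -273.2]
wrist ledge 95 [ 549.6 -274.4] [28.1 12.3] 2.5 x [535.9 563.5] y [-279.7 -268.6]
wrist tab 509 [ 424.7 -297.6] [14.1 30.4] 89.9 x [410.3 439.7] y [-304.6 -290.8]
side cass top 172 [ 549.8 -299.3] [25.1 50.5] 0.5 x [537.3 562. ] y [-324.3 -274.8]
side ledge 83 [ 540.1 -303.4] [27.3 63.9] 22.7 x [534.8 562.5] y [-329.4 -270.6]
side tab 83 [ 424.3 -299.6] [13.7 30.1] 89.6 x [409.5 438.7] y [-306.2 -292.7]
```

View pics/w5.png

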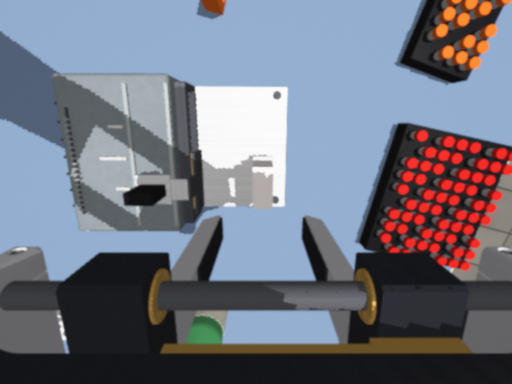

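The wrist view shows the cassette free-standing on the ledge at (263,185), with the tab still shut at (145,194). Measured against the ledge it is centred to about 0.3 mm and square to about 0.3°. Now I'll turn 90° and go to the tab.

Emit:
arm_command --commands '[{"tx": 0,"ty": 0,"tz": 0,"spin": 0.94,"claw": 0.2},{"tx": 0,"ty": 0,"tz": 0,"spin": 0.94,"claw": 0.2},{"tx": 0,"ty": 0,"tz": 0,"spin": 0.94,"claw": 0.2},{"tx": 0,"ty": 0,"tz": 0,"spin": 0.94,"claw": 0.2},{"tx": 0,"ty": 0,"tz": 0,"spin": 0.94,"claw": 0.2},{"tx": 0,"ty": 0,"tz": 0,"spin": 0.94,"claw": 0.2},{"tx": 0,"ty": 0,"tz": 0,"spin": 0.94,"claw": 0.2},{"tx": 0,"ty": 0,"tz": 0,"spin": 0.94,"claw": 0.2},{"tx": 0,"ty": 0,"tz": 0,"spin": 0.94,"claw": 0.2},{"tx": 0,"ty": 0,"tz": 0,"spin": 0.94,"claw": 0.2},{"tx": 0,"ty": 0,"tz": 0,"spin": 0.94,"claw": 0.2},{"tx": 0,"ty": 0,"tz": 0,"spin": 0.94,"claw": 0.2},{"tx": 0,"ty": 0,"tz": 0,"spin": 0.94,"claw": 0.2},{"tx": 0,"ty": 0,"tz": 0,"spin": 0.94,"claw": 0.2}]'

```text
time_s: 15.0
position: [0.6059, -0.1465, 0.2399]
orientation: [0.992, 0.123, -0.001, -0.001]
force: [0.2, -0.5, -0.3]
opening: 0.4
grasp_force: 0.0
```

Emit:
arm_command --commands '[{"tx": -0.4,"ty": 0,"tz": 0,"spin": 0,"claw": 0.2},{"tx": -0.8,"ty": 0,"tz": 0,"spin": 0,"claw": 0.2},{"tx": -0.8,"ty": 0,"tz": 0,"spin": 0,"claw": 0.2},{"tx": -0.8,"ty": 0,"tz": 0,"spin": 0,"claw": 0.2},{"tx": -0.8,"ty": 0,"tz": 0,"spin": 0,"claw": 0.2},{"tx": -0.5,"ty": 0,"tz": 0,"spin": 0,"claw": 0.2},{"tx": 0,"ty": 0,"tz": 0,"spin": 0,"claw": 0.2},{"tx": 0,"ty": 0,"tz": 0,"spin": 0,"claw": 0.2}]'

```text
time_s: 15.8
position: [0.4874, -0.1772, 0.2417]
orientation: [0.992, 0.126, 0.0, -0.0]
force: [0.7, 1.4, 0.4]
opening: 0.402
grasp_force: 0.0
```

```bash
python3 - <<'E'
from h import *
togo(.4868,-.1797,.132,.259-np.pi/2)
E
python3 chk.py 6 | grep wrist
```

```text
t 15.8 pos [ 0.4874 -0.1772  0.2417] yang -1.319 tilt [ 6.e-04  1.e-04 -1.e+00] F [0.7 1.4 0.4] op 0.402 gf 0.0
togo tx ty tz [-0.04  0.07  3.66] spin -0.06
wrist cass top 1196 [ 549.  -299.1] [49.8 24.2] 88.3 x [537.2 560.8] y [-323.8 -274.3]
wrist ledge 154 [ 538.9 -299.6] [ 8.3 58.6] 0.6 x [535.1 542.5] y [-328.8 -270.4]
wrist tab 417 [ 424.8 -299. ] [13.2 29.6] 89.6 x [410.2 439.4] y [-305.5 -292.4]
```

Emit:
arm_command --commands '[{"tx": -0.04,"ty": 0.08,"tz": 0.3,"spin": -0.06,"claw": 0.2},{"tx": 0,"ty": 0,"tz": 0.6,"spin": 0,"claw": 0.2},{"tx": 0,"ty": 0,"tz": 0.7,"spin": 0,"claw": 0.2},{"tx": 0,"ty": 0,"tz": 0.7,"spin": 0,"claw": 0.2},{"tx": 0,"ty": 0,"tz": 0.7,"spin": 0,"claw": 0.2},{"tx": 0,"ty": 0,"tz": 0.5,"spin": 0,"claw": 0.2},{"tx": 0,"ty": 0,"tz": 0.15,"spin": 0,"claw": 0.2},{"tx": 0,"ty": 0,"tz": 0,"spin": 0,"claw": 0.2},{"tx": 0,"ty": 0,"tz": 0,"spin": 0,"claw": 0.2}]'

```text
time_s: 16.8
position: [0.4874, -0.1802, 0.1332]
orientation: [0.992, 0.129, 0.001, 0.0]
force: [-1.0, 0.6, -0.1]
opening: 0.402
grasp_force: 0.0
```

Run:
```python
from h import *
togo(.4868,-.1797,.132,.259-np.pi/2)
```

```text
t 16.8 pos [ 0.4874 -0.1802  0.1332] yang -1.312 tilt [ 1.5e-03 -8.0e-04 -1.0e+00] F [-1.   0.6 -0.1] op 0.402 gf 0.0
togo tx ty tz [-0.02 -0.02  0.04] spin -0.0
```

Closing on the tab with 40 N.

Emit:
arm_command --commands '[{"tx": 0,"ty": 0,"tz": 0,"spin": 0,"claw": 0.5},{"tx": 0,"ty": 0,"tz": 0,"spin": 0,"claw": 0.7},{"tx": 0,"ty": 0,"tz": 0,"spin": 0,"claw": 1},{"tx": 0,"ty": 0,"tz": 0,"spin": 0,"claw": 1},{"tx": 0,"ty": 0,"tz": 0,"spin": 0,"claw": 1},{"tx": 0,"ty": 0,"tz": 0,"spin": 0,"claw": 1},{"tx": 0,"ty": 0,"tz": 0,"spin": 0,"claw": 1},{"tx": 0,"ty": 0,"tz": 0,"spin": 0,"claw": 1},{"tx": 0,"ty": 0,"tz": 0,"spin": 0,"claw": 1}]' --force 40

```text
time_s: 17.7
position: [0.4871, -0.1802, 0.1329]
orientation: [0.992, 0.129, 0.0, 0.001]
force: [0.2, -1.6, 3.6]
opening: 0.148
grasp_force: 40.0
```

```bash
python3 - <<'E'
from h import *
togo(.4868-.035*np.sin(.259),-.1797+.035*np.cos(.259),.133,.259-np.pi/2)
E
python3 chk.py 7
```

```text
t 17.7 pos [ 0.4871 -0.1802  0.1329] yang -1.3123 tilt [ 0.0011 -0.001  -1.    ] F [ 0.2 -1.6  3.6] op 0.148 gf 39.999913573265076
togo tx ty tz [-0.01 -1.19 -0.01] spin -0.0
wrist cass top 3199 [ 549.2 -298.8] [50.1 24.8] 89.4 x [537.1 561.1] y [-323.3 -274.2]
wrist ledge 350 [ 539.4 -299.1] [59.1  8.8] 89.8 x [535.1 542.7] y [-328.4 -269.6]
wrist tab 1619 [ 427.8 -295. ] [33.4 33.3] 61.9 x [410.6 439.4] y [-316.6 -280.6]
side cass top none
side ledge 41 [ 549.5 -317.7] [29.9 22.4] 0.7 x [534.8 563.9] y [-329.  -307.6]
side tab 106 [ 421.1 -299.9] [24.7 37.1] 3.8 x [409.2 434.5] y [-317.7 -282. ]
```

Emit:
arm_command --commands '[{"tx": 0,"ty": -0.1,"tz": 0,"spin": 0,"claw": 1},{"tx": 0,"ty": -0.1,"tz": 0,"spin": 0,"claw": 1},{"tx": 0,"ty": -0.1,"tz": 0,"spin": 0,"claw": 1},{"tx": 0,"ty": -0.1,"tz": 0,"spin": 0,"claw": 1},{"tx": 0,"ty": -0.1,"tz": 0,"spin": 0,"claw": 1},{"tx": 0,"ty": -0.1,"tz": 0,"spin": 0,"claw": 1},{"tx": 0,"ty": -0.1,"tz": 0,"spin": 0,"claw": 1},{"tx": 0,"ty": -0.1,"tz": 0,"spin": 0,"claw": 1},{"tx": 0,"ty": -0.1,"tz": 0,"spin": 0,"claw": 1},{"tx": 0,"ty": -0.1,"tz": 0,"spin": 0,"claw": 1},{"tx": 0,"ty": -0.1,"tz": 0,"spin": 0,"claw": 1},{"tx": 0,"ty": 0,"tz": 0,"spin": 0,"claw": 1},{"tx": 0,"ty": 0,"tz": 0,"spin": 0,"claw": 1},{"tx": 0,"ty": 0,"tz": 0,"spin": 0,"claw": 1}]'

```text
time_s: 19.2
position: [0.479, -0.1493, 0.1329]
orientation: [0.992, 0.129, 0.001, 0.002]
force: [2.3, -7.9, 4.2]
opening: 0.142
grasp_force: 40.0
```

```bash
python3 - <<'E'
from h import *
togo(.4871-.035*np.sin(.259),-.1802+.035*np.cos(.259),.133,.259-np.pi/2)
E
python3 chk.py 8
python3 - <<'E'
from h import *
A=cv2.imread('pics/w8.png');B=cv2.imread('pics/s8.png')[170:320,170:320]
cv2.imwrite('pics/v8.png',np.hstack([cv2.resize(A,(480,360)),cv2.resize(B,(310,360))]))
E
```

```text
t 19.2 pos [ 0.479  -0.1493  0.1329] yang -1.3127 tilt [ 0.0021 -0.0034 -1.    ] F [ 2.3 -7.9  4.2] op 0.142 gf 40.00463426113129
togo tx ty tz [-0.   -0.1  -0.01] spin -0.01
wrist cass top 3204 [ 549.2 -298.9] [50.2 24.7] 89.7 x [537.  561.1] y [-323.3 -274. ]
wrist ledge 486 [ 548.9 -299.1] [59.4 27.6] 89.7 x [535.1 562.4] y [-328.3 -269.5]
wrist tab 1609 [ 427.5 -262.9] [33.7 33.3] 62.7 x [410.8 439.5] y [-284.5 -248.4]
side cass top 119 [ 549.9 -305.3] [36.8 25.5] 88.0 x [536.9 562.5] y [-323.8 -290. ]
side ledge 78 [ 539.7 -303.2] [25.6 63.8] 21.7 x [535.2 562.9] y [-329.3 -270.3]
side tab 103 [ 420.9 -267. ] [22.6 41. ] 5.2 x [409.8 433.6] y [-286.6 -249.8]
```

View pics/v8.png

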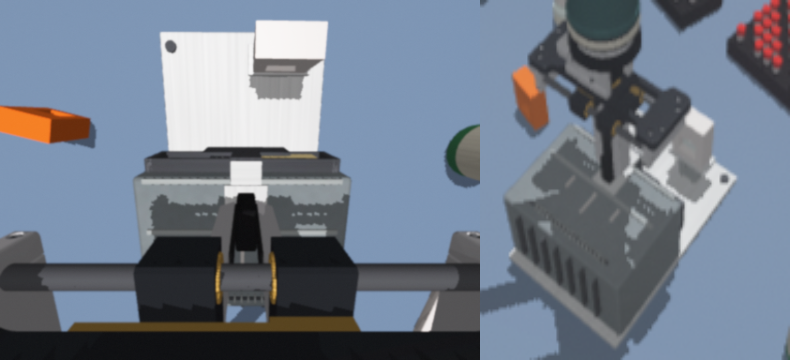

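The wrist view shows the tab held in the fingers at (245,220), the cassette on the ledge at (290,45), and the shutter about 32 mm open. The last 3 mm remain.

Emit:
arm_command --commands '[{"tx": 0,"ty": -0.05,"tz": 0,"spin": 0,"claw": 1},{"tx": 0,"ty": -0.04,"tz": 0,"spin": 0,"claw": 1},{"tx": 0,"ty": 0,"tz": 0,"spin": 0,"claw": 1},{"tx": 0,"ty": 0,"tz": 0,"spin": 0,"claw": 1},{"tx": 0,"ty": 0,"tz": 0,"spin": 0,"claw": 1}]'

```text
time_s: 19.8
position: [0.4784, -0.1468, 0.1329]
orientation: [0.992, 0.129, 0.001, 0.002]
force: [2.0, -7.8, 5.1]
opening: 0.144
grasp_force: 40.0
```

```bash
python3 chk.py 9 | grep -v ledge;  python3 - <<'E'
from h import *
togo(.4871-.035*np.sin(.259),-.1802+.035*np.cos(.259),.133,.259-np.pi/2)
T,s=pose();W=T@load('w9')['hand_eye']
R0=np.array([[np.cos(.259),np.sin(.259)],[-np.sin(.259),np.cos(.259)]])
def L(q):return (q[...,:2]*1000)@R0.T
w6=load('w6')  # reference before: tab alone
for n,TT in(('w9',W),):
    c=load(n);q=cloud(c,TT);l=L(q)
    m=(q[...,2]>.135)&(q[...,2]<.163)&(l[...,0]>436)&(l[...,0]<442)&(abs(l[...,1]+264)<20)&(c['image'].max(-1)<60)
    print(n,'tab front y',m.sum(),np.percentile(l[m][:,1],[2,98]).round(1))
    m=(abs(q[...,2]-.115)<.004)&(l[...,0]>320)&(l[...,0]<460);print('housing y',np.percentile(l[m][:,1],[.5,99.5]).round(1))
    m=(abs(q[...,2]-.122)<.0025)&(l[...,0]>430)&(l[...,0]<460)&(c['image'].min(-1)>150)&(abs(l[...,1]+264)<40);print('carriage y',m.sum(),np.percentile(l[m][:,1],[2,98]).round(1))
E
```

```text
wrist cass top 3222 [ 549.3 -298.8] [50.3 24.6] 89.0 x [537.  561.1] y [-323.2 -274. ]
wrist tab 1621 [ 427.7 -267.5] [33.2 33.5] 27.3 x [410.7 439.6] y [-281.9 -246. ]
side cass top 128 [ 548.8 -304.7] [26.1 38. ] 0.6 x [536.4 561.3] y [-323.6 -286.9]
side tab 101 [ 421.6 -264.9] [23.8 38.8] 6.0 x [409.7 433. ] y [-283.4 -246.8]
t 19.9 pos [ 0.4784 -0.1469  0.1328] yang -1.3128 tilt [ 0.0022 -0.0036 -1.    ] F [ 2.9 -8.   3.9] op 0.145 gf 40.00532805919647
togo tx ty tz [-0.   -0.02 -0.01] spin -0.01
w9 tab front y 405 [-270.4 -257.6]
housing y [-351.7 -175.5]
carriage y 1192 [-280.  -248.3]
```

The tab is 34.6 to 35.0 mm from shut and level with the housing centre. The cassette hasn't moved. Handing in.

```bash
python3 -c "
from plant import ctrl
print(ctrl.close_job())"
```

```text
the job is handed in; nothing more can be done
None
```

The cassette stands upright, centred and square on the ledge, and the gripper is still holding the shutter at half open (about 35 mm); the job was handed in at about 20 s, and no verdict was returned.

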